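# Sign off two inspected samples

### The job

The case ring and the round movement plate have passed inspection, the gear wheel has not. Sign off the two: with the fingertips gently press all the way down the plunger on the stand that holds the ring and the one on the stand that holds the plate, and leave the wheel's plunger up. Pick nothing up, do not shift the stands, their samples or the things round them, and finish with the hand withdrawn clear.

Things in the scene. Friction and masses are not known exactly. Their poses are not given: they have to be found in the camera images.
- stand_ring: the grey inspection stand whose dish holds a steel watch case ring; the three stands are alike. Loose, 0.5 to 0.85 kg, 116 x 70 mm (x, y). Origin: centre of the underside, z up. Its -x part is an open square dish (70 mm, rim 14 mm high, floor 4 mm high, centre x = -23 mm); its +x part is a block 46 x 70 mm, 34 mm high, with a vertical plunger at x = +35 mm, y = 0
- plunger_ring (a joint): the plunger of this stand, in m: 0 = fully up, 0.008 = fully down against its stop; starts at 0 to 0.001. It takes about 3 N to move, has no spring, and stays where it is left
- cap_ring (a point): centre of the top face of this plunger's round black cap (24 mm across); with the plunger up it is 50 mm above the bench, fully down 42 mm; it moves with the plunger
- sample_ring (a point): centre, about half-way up, of the sample in this stand's dish: a steel watch case ring (open ring, 38 mm across, 56 mm over its two strap lugs, 10 mm high); loose, stays in the dish
- stand_plate: the grey inspection stand whose dish holds a brass movement plate; the three stands are alike. Loose, 0.5 to 0.85 kg, 116 x 70 mm (x, y). Origin: centre of the underside, z up. Its -x part is an open square dish (70 mm, rim 14 mm high, floor 4 mm high, centre x = -23 mm); its +x part is a block 46 x 70 mm, 34 mm high, with a vertical plunger at x = +35 mm, y = 0
- plunger_plate (a joint): the plunger of this stand, in m: 0 = fully up, 0.008 = fully down against its stop; starts at 0 to 0.001. It takes about 3 N to move, has no spring, and stays where it is left
- cap_plate (a point): centre of the top face of this plunger's round black cap (24 mm across); with the plunger up it is 50 mm above the bench, fully down 42 mm; it moves with the plunger
- sample_plate (a point): centre, about half-way up, of the sample in this stand's dish: a brass movement plate (round flat disc, 40 mm across, 8 mm high on three short pillars); loose, stays in the dish
- stand_wheel: the grey inspection stand whose dish holds a small brass gear wheel; the three stands are alike. Loose, 0.5 to 0.85 kg, 116 x 70 mm (x, y). Origin: centre of the underside, z up. Its -x part is an open square dish (70 mm, rim 14 mm high, floor 4 mm high, centre x = -23 mm); its +x part is a block 46 x 70 mm, 34 mm high, with a vertical plunger at x = +35 mm, y = 0
- plunger_wheel (a joint): the plunger of this stand, in m: 0 = fully up, 0.008 = fully down against its stop; starts at 0 to 0.001. It takes about 3 N to move, has no spring, and stays where it is left
- cap_wheel (a point): centre of the top face of this plunger's round black cap (24 mm across); with the plunger up it is 50 mm above the bench, fully down 42 mm; it moves with the plunger
- sample_wheel (a point): centre, about half-way up, of the sample in this stand's dish: a small brass gear wheel (toothed, spoked, 29 mm across, 10 mm high at the hub); loose, stays in the dish
- eye_loupe_mid (a point): bystander: black eye loupe standing on its wide rim, 38 mm across, 31 mm high; point at its centre half-way up
- screwdriver_red_mid (a point): bystander: thin red-handled screwdriver, 115 mm long, 8 mm thick, lying on the bench; point at its middle
- flux_red_mid (a point): bystander: small white bottle with red cap, 28 mm across, 61 mm high; point at its centre half-way up

How it is judged:
At the end, for the whole second after the job is handed in: The plungers of the ring's and the plate's stands are at least 6 mm down of 8 mm, the wheel's less than 3 mm; every stand and sample is within 20 mm of where it began, the loupe, screwdriver and bottle within 10 mm; the stands are at rest (value of joint each of plunger_ring, plunger_plate above 0.006 m and value of joint plunger_wheel below 0.003 m and distance of each of stand_ring, stand_plate, stand_wheel, sample_ring, sample_plate, sample_wheel from where it was at the start of the episode below 0.02 m and distance of each of eye_loupe_mid, screwdriver_red_mid, flux_red_mid from where it was at the start of the episode below 0.01 m and linear speed of each of stand_ring, stand_plate, stand_wheel below 0.02 m/s); the robot touches nothing.
It fails at once if the plunger of the gear wheel's stand is pressed (3 mm or more) (value of joint plunger_wheel above 0.003 m).
It fails at once if a stand or its sample is shifted or lifted by more than 20 mm (distance of any of stand_ring, stand_plate, stand_wheel, sample_ring, sample_plate, sample_wheel from where it was at the start of the episode above 0.02 m).
It fails at once if a stand is tipped or raised off the bench (angle between any of stand_ring, stand_plate, stand_wheel's own z axis and vertical above 0.15 rad or height (world z) of any of stand_ring, stand_plate, stand_wheel above 0.008 m).
It fails at once if the loupe, screwdriver or bottle is moved by more than 10 mm (distance of any of eye_loupe_mid, screwdriver_red_mid, flux_red_mid from where it was at the start of the episode above 0.01 m).
It fails at once if a stand is pressed roughly (over 40 N) (contact force between the fingers and stand_ring above 40 N or contact force between the fingers and stand_plate above 40 N or contact force between the fingers and stand_wheel above 40 N).
It also fails if it takes over 40 s, if anything falls off the work surface, if the arm or the gripper's body presses on something with over 40 N, if the wrist force passes 120 N, or if a joint passes its speed limit or range.

### The arm

A 7-joint arm with a two-finger parallel gripper is mounted at the origin on a cart in front of the work surface, level with it; the furniture and walls round the work are solid. World frame = base frame: x ahead of the robot, y to its left, z up, the work surface at z = 0. Lengths are in m, angles in rad, forces in N, time in s.
With the tool pointing down it reaches from about 0.425 to 0.925 m from the base axis. Payload 6.8 kg.
Tool frame: the origin (TCP) lies at the very end of the fingers, on their centre line; the grasp point (between the pads) lies 19 mm behind it; z points along the fingers, y is the line along which they close (so a half turn about z gives the same grasp; the last joint's range is limited). The gripper opens to 85 mm and grips with 20 to 120 N. Pads are 22 mm wide; open, the fingers measure 114 mm over their backs; the gripper's body (76 mm by 85 mm) begins 54 mm behind the grasp point. The pads swing forward as they close: fully open they stand 13 mm farther back than shut.
Start: joints at [1.087, 0.477, 0.022, 1.555, -0.011, 1.109, -0.083], TCP at [0.248, -0.628, 0.231] pointing down, gripper open.
Joint ranges: [-2.96, 2.96], [-0.34, 2.1], [-1.41, 1.46], [0.24, 2.44], [-1.37, 4.51], [0.17, 1.92], [-2.96, 2.96]. Speed limits (rad/s): [2.39, 2.39, 3.14, 3.14, 3.14, 3.14, 3.14].

### API

Orientations are given as a rotation vector (axis times angle).
In Python, from bench import get_obs, viewer, r gives the robot as it stands. The module is installed in compiled form; this text tells all that it offers.
- The arm moves only by the tool play_rows, never from a script. Its argument "commands" is a list that holds one entry, the list of rows, each a list of 5 numbers: the gripper's target within -1 to 1 (shut at 1, half-way at 0, fully open at -1), then the shift along the tool's x, y, z scaled (see below), then the turn about the tool's z scaled (see below). A call has 1 to 12 rows; each row is the pose to reach, as a shift and turn from the pose commanded when the call began, along the tool's axes at that moment; what a row does not reach only later rows make up. The controller multiplies each number of a shift by 0.2 m and each number of a turn by pi/2 rad. A row lasts 1/12 s, in which the tool goes at most 41.7 mm and 7.16 degrees, less where a joint would pass 70% of its speed; a pose out of reach is approached as far as the arm can. A call with a number of a shift or a turn outside -1 to 1 is refused whole. A call with a gripper value outside its range is refused whole. The fingers move at their own pace and stop on an object; "grip_force" is the grip in N (left out, the last holds). Time passes only in rows, so rows that repeat a pose let the fingers close. It gives the time, the measured TCP pose, the force, the opening and the grip force at its end, in the units of the state.
- get_obs(): the state, without advancing time (a new reading comes with each control period).
- viewer.grab_frame(name): name is "side" or "top" or "wrist"; returns a dict with "pixels" (480x640x3 uint8, red, green, blue), "fovy" (degrees; the focal length in pixels is half the picture's height over the tangent of half this angle, whatever the lens; pixels are square), "cx", "cy" (the principal point, pixels), "world_to_cam" (4x4, takes a point from world to camera coordinates); the wrist camera has in their place "hand_eye" (4x4, takes a point from camera to tool coordinates, whose origin is the TCP and whose axes are the flange's). Camera axes: x right, y up, looking along -z (the intrinsics and any distortion apply to the point x, -y, -z); pixel columns grow to the right and rows downward; lengths in m; the calibration is good to about 2 mm. A picture is of the moment at which its call begins: read the wrist's pose just before it. There is no depth.
- r.hand_in(): hands the job in; it is judged then, once.
Trained networks look in a picture, given as the dict that the camera call returned (one of the last four; its "shot" number tells which), for a name from the list of things; names that differ only in an ending like _2 or _b are one class to them, and where a whole thing is asked for, a point or a joint stands for the part that bears it (a point fixed in the world has none). Each returns a list of dicts, best first, with "score" (0 to 1); they miss things now and then, are a little off and sometimes report something else, mostly with a low value. They report only what shows in the picture. A call takes as long as a camera call.
- viewer.trace(picture, thing): "pixels" (480x640 bool, what is visible of it) and "rect" ([left, top, right, bottom] in pixels, round what is visible of it).
The state is a dict: "clock": time; "joints": joint angles; "qvel": joint speeds; "tau": joint torques, N m; "tcp_pos": TCP position; "orientation": TCP orientation; "contact_force": force on the tool from outside, world axes, zero at the start; "moment": the same for the moment, N m; "grip_width": finger opening in m; "gripper_force": force on a finger pad.
Only numpy, scipy, OpenCV 4.12 (cv2) and the standard library are available. Lean on these libraries where they do the work, as an engineer would, in place of code of your own. Each camera call takes 0.05 s, during which the arm holds its last target. There are 200 camera calls.

## Working session

There is one attempt and no reset: what is moved stays moved. The work goes in short steps, Python scripts to look and compute and a tool call to move; the robot and the scene stay as the last step left them, time stands still between calls to the robot, and variables do not carry over. Pictures are saved under pics/ and viewed, at most 10 in all, crops included, and the job is handed in when it is done.

Besides the shell and the picture viewer there is one more tool, called after "Call:" as name([rows], argument=value, ...), one row to a line, values as JSON. play_rows: Moves the arm, as the interface text tells. Shifts and turns lie within -1 to 1; 1 stands for 0.2 m of shift or pi/2 rad of turn. Its arguments: {"type":"object","properties":{"commands":{"type":"array","items":{"type":"array","items":{"type":"array","items":{"type":"number","minimum":-1,"maximum":1}}}},"grip_force":{"type":"number"}},"required":["commands"]}

```bash
mkdir -p pics
cat > h.py <<'E'
import numpy as np, cv2
from bench import get_obs, viewer, r
def pix2world(p,u,v,z):
    f=240/np.tan(np.radians(p['fovy'])/2)
    d=np.array([(u-p['cx'])/f,-(v-p['cy'])/f,-1])
    W=np.array(p['world_to_cam']);R=W[:3,:3];t=W[:3,3]
    c=-R.T@t; d=R.T@d
    return c+d*(z-c[2])/d[2]
def save(p,n): cv2.imwrite('pics/'+n,p['pixels'][:,:,::-1])
E
python3 - <<'E'
from h import *
o=get_obs();print({k:np.round(o[k],3) for k in('clock','tcp_pos','orientation','contact_force')})
for n in('top','side'):
    p=viewer.grab_frame(n);save(p,n+'1.png')
    print(n,{k:v for k,v in p.items() if k!='pixels'})
    for t in['stand_ring','stand_plate','stand_wheel','cap_ring','sample_ring','sample_plate','sample_wheel','eye_loupe_mid','screwdriver_red_mid','flux_red_mid']:
        for q in viewer.trace(p,t)[:3]:
            m=q['pixels'];ys,xs=np.nonzero(m)
            if len(xs): print(t,round(q['score'],2),np.round(q['rect']),round(xs.mean(),1),round(ys.mean(),1),len(xs),np.round(pix2world(p,xs.mean(),ys.mean(),.02),3))
E
```

```text
{'clock': np.float64(0.0), 'tcp_pos': array([ 0.248, -0.627,  0.23 ]), 'orientation': array([-3.084e+00, -5.870e-01,  1.000e-03]), 'contact_force': array([ 0.619, -0.327, -0.703])}
top {'fovy': 46.11354526311233, 'cx': 310.75479516959155, 'cy': 238.21389372002042, 'world_to_cam': array([[ 0.01970056, -0.99915394,  0.03610119,  0.05414599],
       [ 0.98915971,  0.02473342,  0.14474576, -0.5583307 ],
       [-0.1455162 ,  0.03285827,  0.98881008, -0.94592133],
       [ 0.        ,  0.        ,  0.        ,  1.        ]]), 'shot': 1}
stand_ring 0.81 [285. 231. 324. 298.] 303.8 262.1 2436 [0.517 0.077 0.02 ]
stand_plate 0.61 [347. 221. 397. 287.] 370.9 250.1 2196 [ 0.541 -0.042  0.02 ]
stand_wheel 0.72 [202. 233. 245. 297.] 220.7 262.9 2515 [0.512 0.224 0.02 ]
cap_ring 0.49 [306. 341. 370. 349.] 329.4 344.1 208 [0.375 0.03  0.02 ]
sample_ring 0.54 [292. 261. 318. 293.] 306.3 278.9 172 [0.487 0.072 0.02 ]
sample_plate 0.69 [364. 256. 387. 272.] 372.7 263.3 407 [ 0.518 -0.045  0.02 ]
sample_plate 0.49 [214. 272. 230. 285.] 222.1 277.9 183 [0.486 0.22  0.02 ]
sample_wheel 0.54 [218. 270. 2
[... 1020 characters left out ...]
]
stand_wheel 0.96 [223. 213. 299. 265.] 262.6 239.9 2031 [0.511 0.211 0.02 ]
cap_ring 0.68 [240. 246. 260. 256.] 249.9 246.5 118 [0.483 0.203 0.02 ]
sample_ring 0.62 [277. 279. 302. 295.] 289.9 286.7 291 [0.485 0.059 0.02 ]
sample_plate 0.57 [335. 311. 360. 331.] 346.2 319.6 376 [ 0.515 -0.056  0.02 ]
sample_wheel 0.46 [241. 243. 261. 253.] 249.9 246.8 123 [0.482 0.202 0.02 ]
eye_loupe_mid 0.82 [186. 272. 214. 296.] 198.5 285.3 523 [0.365 0.142 0.02 ]
screwdriver_red_mid 0.6 [222. 312. 253. 360.] 236.4 334.9 242 [ 0.369 -0.     0.02 ]
screwdriver_red_mid 0.55 [260. 251. 342. 310.] 306.3 277.6 2435 [0.519 0.066 0.02 ]
flux_red_mid 0.8 [406. 240. 424. 277.] 412.5 257.4 482 [0.699 0.018 0.02 ]
```

Run:
```python
import cv2
a=cv2.imread('pics/top1.png')[140:380,180:420];cv2.imwrite('pics/topc.png',cv2.resize(a,(600,600),interpolation=3))
a=cv2.imread('pics/side1.png')[190:370,180:440];cv2.imwrite('pics/sidec.png',cv2.resize(a,(780,540),interpolation=3))
```

```text
(no output)
```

View pics/topc.png

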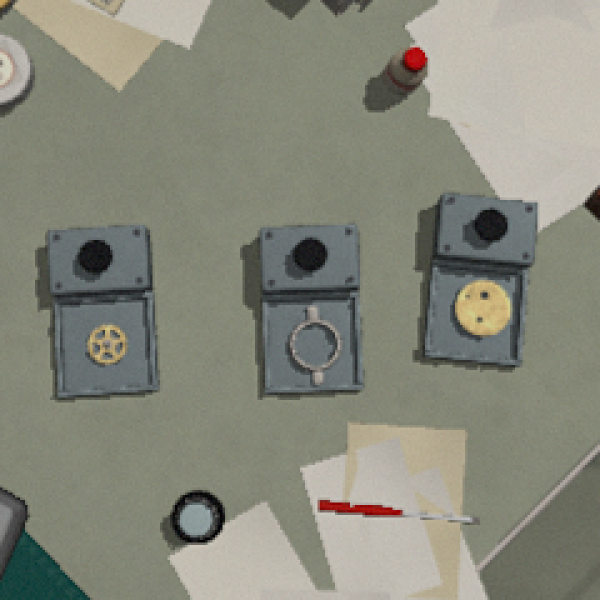

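View pics/sidec.png

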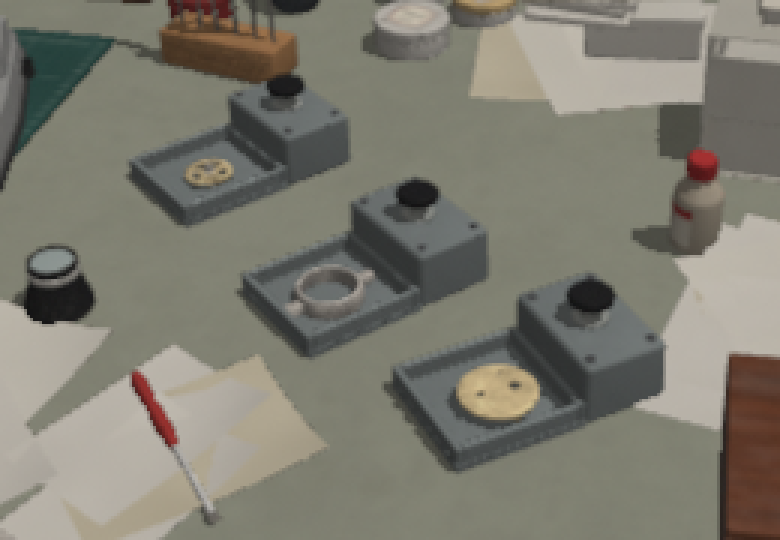

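The pictures show three stands: wheel on the left (cap at top-picture pixel ~(218,243)), ring in the middle (~(304,241)) and plate on the right (~(376,230)). The side view agrees. The loupe, screwdriver and bottle are clear of the caps.

Run:
```python
from h import *
from scipy.spatial.transform import Rotation as Ro
top=viewer.grab_frame('top');side=viewer.grab_frame('side')
for nm,a,b in(('wheel',(218,243),(275,218.7)),('ring',(304,241.5),(319.3,254.3)),('plate',(376,229.6),(377,288.7))):
  for p,(u,v) in((top,a),(side,b)):
    u0,v0=int(u)-10,int(v)-10
    g=p['pixels'][v0:v0+21,u0:u0+21].max(2)
    n,l,s,c=cv2.connectedComponentsWithStats((g<48).astype(np.uint8))
    k=1+np.argmax(s[1:,4]);print(nm,s[k],c[k]+[u0,v0],np.round(pix2world(p,*(c[k]+[u0,v0]),.05 if p is top else .048),4))
o=get_obs();R=Ro.from_rotvec(o['orientation']).as_matrix();print(R.round(3),o['joints'].round(3),o['clock'],o['tcp_pos'])
```

```text
wheel [  3   3  14  14 140] [217.56428571 242.32857143] [0.5443 0.2269 0.05  ]
wheel [ 4  7 12  8 71] [274.52112676 218.4084507 ] [0.5444 0.2242 0.048 ]
ring [  3   4  14  14 136] [303.40441176 241.66911765] [0.5491 0.0795 0.05  ]
ring [ 3  6 14  9 95] [318.56842105 254.38947368] [0.5493 0.0764 0.048 ]
plate [  3   5  14  13 131] [375.63358779 229.80916031] [ 0.5731 -0.0457  0.05  ]
plate [  2   5  16  11 128] [376.3984375 288.4375   ] [ 0.5728 -0.049   0.048 ]
[[ 0.93   0.367  0.   ]
 [ 0.367 -0.93  -0.   ]
 [ 0.     0.    -1.   ]] [ 1.087  0.477  0.022  1.555 -0.012  1.109 -0.083] 1.2 [ 0.24776869 -0.62791007  0.23131818]
```

View pics/side1.png

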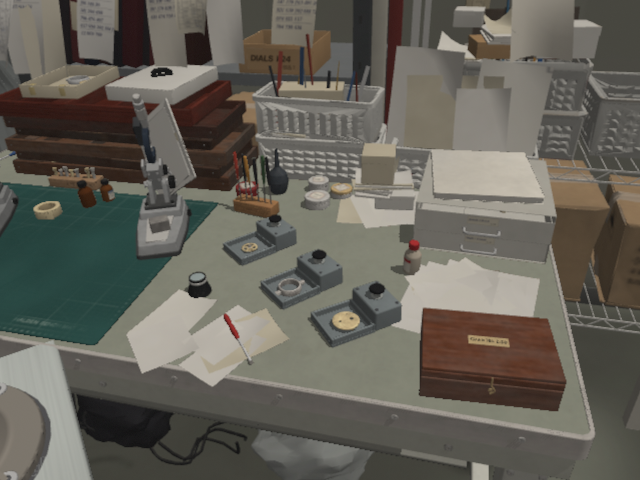

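View pics/top1.png

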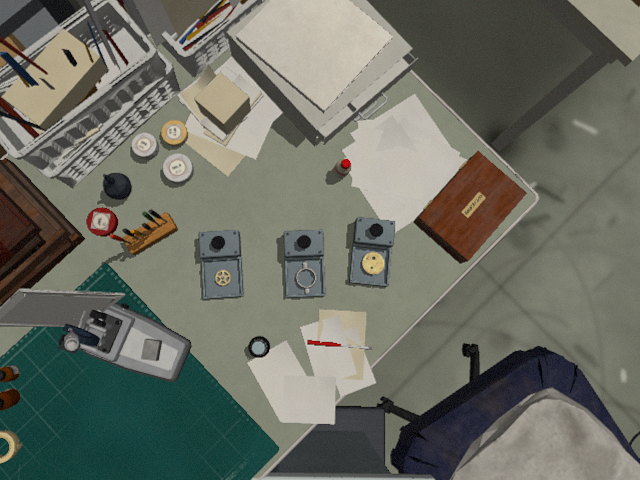

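The full views show the wooden box (about 80 mm high) as the only thing near the path. At z = 0.23 the way is clear, so I'll shut the fingers and approach the plate's cap.

Call:
play_rows([
  [[1,0.43,-0.35,0,0],[1,0.86,-0.7,0,0],[1,0.86,-0.7,0,0],[1,0.86,-0.7,0,0],[1,0.86,-0.7,0,0],[1,0.86,-0.7,0,0],[1,0.86,-0.7,0,0]],
], grip_force=20)

```text
clock: 1.78
tcp_pos: [0.3597, -0.4302, 0.2317]
orientation: [-3.083, -0.599, -0.003]
contact_force: [0.3, -0.0, -0.6]
grip_width: 0.001
gripper_force: 0.0
```

Call:
play_rows([
  [[1,0.86,-0.7,0,0],[1,0.86,-0.7,0,0],[1,0.86,-0.7,0,0],[1,0.86,-0.7,0,0],[1,0.86,-0.7,0,0],[1,0.86,-0.7,0,0],[1,0.86,-0.7,0,0]],
])

```text
clock: 2.37
tcp_pos: [0.4674, -0.2378, 0.2316]
orientation: [-3.084, -0.597, -0.003]
contact_force: [-0.2, -0.0, -0.5]
grip_width: 0.0004
gripper_force: 0.0
```

Call:
play_rows([
  [[1,0.86,-0.7,0,0],[1,0.86,-0.7,0,0],[1,0.86,-0.7,0,0],[1,0.86,-0.7,0,0],[1,0.86,-0.7,0,0],[1,0.86,-0.7,0,0],[1,0.86,-0.7,0,0],[1,0.86,-0.7,0,0],[1,0.86,-0.7,0,0]],
])

```text
clock: 3.12
tcp_pos: [0.5731, -0.051, 0.231]
orientation: [3.086, 0.581, -0.002]
contact_force: [0.0, -0.7, -0.9]
grip_width: 0.0
gripper_force: 0.0
```

Call:
play_rows([
  [[1,0.01,-0.02,0.15,0],[1,0.01,-0.02,0.3,0],[1,0.01,-0.02,0.45,0],[1,0.01,-0.02,0.6,0],[1,0.01,-0.02,0.72,0],[1,0.01,-0.02,0.8,0],[1,0.01,-0.02,0.8,0],[1,0.01,-0.02,0.8,0]],
])

```text
clock: 3.78
tcp_pos: [0.5731, -0.0457, 0.071]
orientation: [3.086, 0.582, -0.003]
contact_force: [0.7, 0.2, -0.3]
grip_width: 0.0002
gripper_force: 0.0
```

Run:
```python
from h import *
from scipy.spatial.transform import Rotation as Ro
o=get_obs();p=viewer.grab_frame('wrist');s=viewer.grab_frame('side')
print(o['tcp_pos'],o['contact_force'])
R=Ro.from_rotvec(o['orientation']).as_matrix();H=np.array(p['hand_eye']);print(H.round(3),p['fovy'],p['cx'],p['cy'])
a=s['pixels'][210:360,290:440];a=cv2.resize(a,(480,480),interpolation=3);b=cv2.resize(p['pixels'],(320,240))
# project a tcp-ish points into wrist
f=240/np.tan(np.radians(p['fovy'])/2);Hi=np.linalg.inv(H)
for dz in(0,.02):
    c=Hi@[0,0,dz,1];print(dz,p['cx']+f*c[0]/-c[2],p['cy']-f*c[1]/-c[2])
m=np.zeros((480,800,3),np.uint8);m[:,:480]=a;m[:240,480:]=b
cv2.imwrite('pics/m1.png',m[:,:,::-1])
```

```text
[ 0.57313114 -0.04573684  0.07095299] [ 0.66800943  0.20573232 -0.2620941 ]
[[ 0.     0.96   0.28   0.071]
 [ 1.    -0.     0.    -0.   ]
 [ 0.001  0.28  -0.96  -0.143]
 [ 0.     0.     0.     1.   ]] 67.32836104157228 319.721331582902 236.41801661578563
0 319.9745261991382 301.087363176698
0.02 319.96993907795894 282.55790414904214
```

View pics/m1.png

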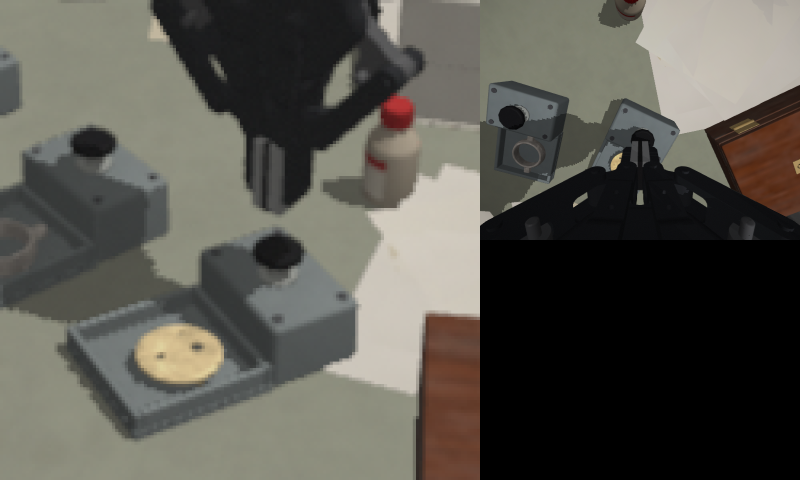

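The fingertips are centred over the plate's cap: tips at ~(268,205) and cap at ~(278,250) in the side crop, with the wrist view agreeing. Now I'll press gently.

Call:
play_rows([
  [[1,0,0,0.05,0],[1,0,0,0.09,0],[1,0,0,0.1,0],[1,0,0,0.11,0],[1,0,0,0.12,0],[1,0,0,0.125,0],[1,0,0,0.125,0]],
])

```text
clock: 4.47
tcp_pos: [0.574, -0.0434, 0.0462]
orientation: [3.086, 0.587, -0.0]
contact_force: [-0.2, 0.0, -0.1]
grip_width: -0.0005
gripper_force: 0.0
```

Call:
play_rows([
  [[1,0,0,0.005,0],[1,0,0,0.005,0],[1,0,0,0.01,0],[1,0,0,0.01,0],[1,0,0,0.015,0],[1,0,0,0.015,0]],
])

```text
clock: 4.97
tcp_pos: [0.5743, -0.0433, 0.0433]
orientation: [3.086, 0.587, 0.001]
contact_force: [0.2, -0.7, 2.0]
grip_width: 0.0001
gripper_force: 0.8
```

Call:
play_rows([
  [[1,0,0,0.005,0],[1,0,0,0.005,0],[1,0,0,0.01,0],[1,0,0,0.01,0]],
])

```text
clock: 5.3
tcp_pos: [0.5744, -0.0433, 0.042]
orientation: [3.086, 0.587, 0.001]
contact_force: [-1.3, -0.1, 8.0]
grip_width: 0.0002
gripper_force: 4.5
```

Call:
play_rows([
  [[1,0,0,0.005,0],[1,0,0,0.005,0]],
])

```text
clock: 5.47
tcp_pos: [0.5744, -0.0433, 0.0419]
orientation: [3.086, 0.587, 0.001]
contact_force: [-5.7, 1.3, 17.2]
grip_width: 0.0003
gripper_force: 8.8
```

Run:
```python
from h import *
s=viewer.grab_frame('side')
cv2.imwrite('pics/m2.png',cv2.resize(s['pixels'][250:330,330:430],(800,600),interpolation=3)[:,:,::-1])
```

```text
(no output)
```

View pics/m2.png

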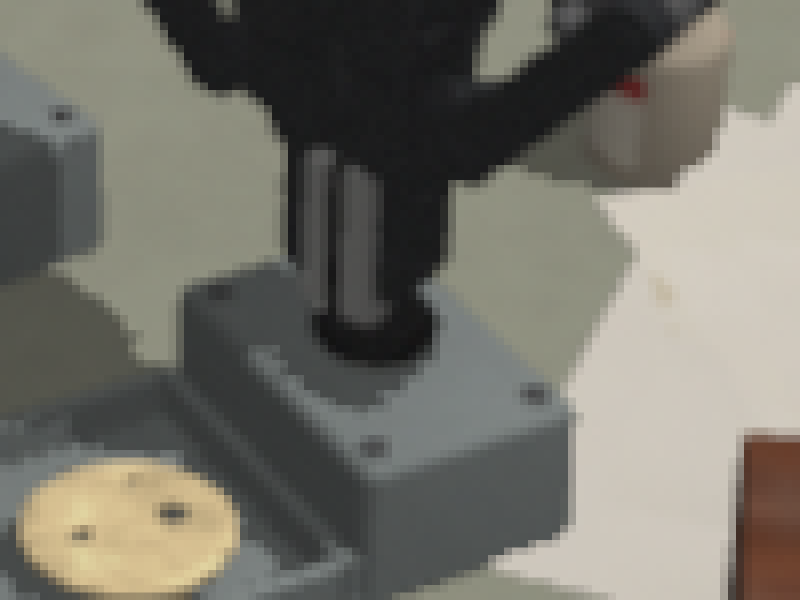

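The cap sits low on its block, at TCP z 41.9 mm with the force rising to 17 N. That is the stop, so I'll retreat and go to the ring.

Call:
play_rows([
  [[1,0,0,-0.02,0],[1,0,0,-0.15,0],[1,0,0,-0.3,0],[1,0.05,-0.3,-0.3,0],[1,0.1,-0.5,-0.3,0],[1,0.1,-0.61,-0.3,0],[1,0.1,-0.61,-0.3,0],[1,0.1,-0.61,-0.3,0],[1,0.1,-0.61,-0.3,0],[1,0.1,-0.61,-0.3,0]],
])

```text
clock: 6.35
tcp_pos: [0.548, 0.0757, 0.1]
orientation: [3.086, 0.583, -0.001]
contact_force: [-0.1, 0.2, 0.0]
grip_width: 0.0003
gripper_force: 0.0
```

Run:
```python
from h import *
o=get_obs();print(o['tcp_pos'],o['contact_force'])
s=viewer.grab_frame('side')
for u,v in((376,289),):
    g=s['pixels'][v-10:v+11,u-10:u+11].max(2)
    n,l,st,c=cv2.connectedComponentsWithStats((g<48).astype(np.uint8));k=1+np.argmax(st[1:,4]);print(st[k],c[k]+[u-10,v-10],'was 376.4 288.4')
cv2.imwrite('pics/m3.png',cv2.resize(s['pixels'][210:330,270:430],(800,600),interpolation=3)[:,:,::-1])
```

```text
[0.54795577 0.07573928 0.09999412] [-0.05193969  0.20948672  0.03318527]
[  3   9  15  11 126] [376.26984127 293.00793651] was 376.4 288.4
```

View pics/m3.png

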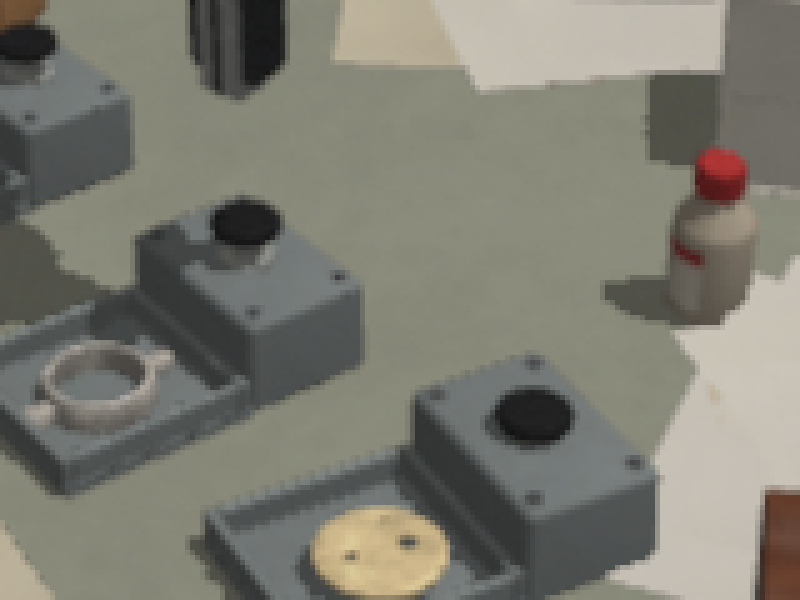

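The plate's cap is now fully down at ~(535,415), about 4.6 px lower than before, and its stand hasn't moved. The ring's cap at ~(245,222) is still up with the tips above it, so I'll press that next.

Call:
play_rows([
  [[1,0,0,0.1,0],[1,0,0,0.18,0],[1,0,0,0.22,0],[1,0,0,0.24,0],[1,0,0,0.25,0],[1,0,0,0.26,0],[1,0,0,0.265,0],[1,0,0,0.27,0],[1,0,0,0.275,0],[1,0,0,0.28,0],[1,0,0,0.285,0],[1,0,0,0.285,0]],
])

```text
clock: 7.4
tcp_pos: [0.5483, 0.0774, 0.0434]
orientation: [3.086, 0.587, 0.002]
contact_force: [0.3, -0.9, 1.2]
grip_width: 0.0001
gripper_force: 0.9
```

Call:
play_rows([
  [[1,0,0,0.005,0],[1,0,0,0.005,0],[1,0,0,0.01,0],[1,0,0,0.01,0]],
])

```text
clock: 7.73
tcp_pos: [0.5483, 0.0776, 0.042]
orientation: [3.086, 0.587, 0.001]
contact_force: [-1.5, -1.6, 9.2]
grip_width: 0.0001
gripper_force: 4.8
```

Same signature as before: 42.0 mm and the force rising. One small extra press, then I'll withdraw.

Call:
play_rows([
  [[1,0,0,0.004,0],[1,0,0,0.004,0]],
])

```text
clock: 7.9
tcp_pos: [0.5484, 0.0776, 0.042]
orientation: [3.086, 0.587, 0.002]
contact_force: [-4.3, -1.8, 17.6]
grip_width: -0.0003
gripper_force: 8.5
```

Call:
play_rows([
  [[1,0,0,-0.02,0],[1,0,0,-0.15,0],[1,0,0,-0.3,0],[1,0,0,-0.5,0],[1,0,0,-0.7,0],[1,0,0,-0.9,0],[1,0,0,-0.9,0],[1,0,0,-0.9,0]],
])

```text
clock: 8.57
tcp_pos: [0.5492, 0.0784, 0.2229]
orientation: [-3.086, -0.587, -0.008]
contact_force: [0.1, 0.3, -1.1]
grip_width: -0.0002
gripper_force: 0.0
```

Run:
```python
from h import *
o=get_obs();print(o['tcp_pos'],o['contact_force'],o['clock'])
s=viewer.grab_frame('side')
for u,v,b in((376,289,288.4),(319,254,254.4),(275,218,218.4)):
    g=s['pixels'][v-10:v+11,u-10:u+11].max(2)
    n,l,st,c=cv2.connectedComponentsWithStats((g<48).astype(np.uint8));k=1+np.argmax(st[1:,4]);print(st[k],c[k]+[u-10,v-10],'was',b)
cv2.imwrite('pics/m4.png',cv2.resize(s['pixels'][190:370,180:440],(780,540),interpolation=3)[:,:,::-1])
```

```text
[0.54919083 0.07837011 0.22293033] [ 0.0674605   0.34939077 -1.06621687] 8.5667
[  3   9  15  11 127] [376.2519685  292.96850394] was 288.4
[ 3 11 14  9 95] [318.76842105 258.65263158] was 254.4
[ 4  7 12  8 69] [274.52173913 218.4057971 ] was 218.4
```

View pics/m4.png

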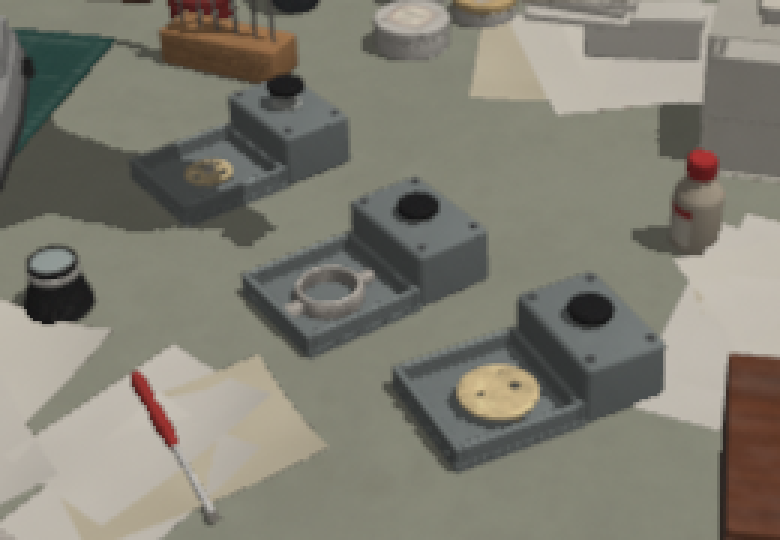

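The ring cap at (418,207) and the plate cap at (591,310) are down, and the wheel cap at (285,86) is still up. Nothing else has moved and the hand is clear.

```bash
python3 -c "
from bench import r
print(r.hand_in())"
```

```text
the job is handed in; nothing more can be done
None
```

The ring's and plate's plungers are pressed down to their stops, the wheel's plunger is still up, nothing visibly shifted, the hand is clear, and the job is handed in (no verdict was returned).

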